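# Load a wire reel on the bench dispenser and latch its keeper arm

### The arm

A 6-joint arm with a two-finger parallel gripper is mounted at the origin on the work surface. World frame = base frame: x ahead of the robot, y to its left, z up, the work surface at z = 0. Lengths are in m, angles in rad, forces in N, time in s.
With the tool pointing down it reaches from about 0.375 to 0.975 m from the base axis. Payload 3.8 kg.
Tool frame: the origin (TCP) lies at the very end of the fingers, on their centre line; the grasp point (between the pads) lies 19 mm behind it; z points along the fingers, y is the line along which they close (so a half turn about z gives the same grasp; the last joint's range is limited). The gripper opens to 85 mm and grips with 20 to 120 N. Pads are 22 mm wide; open, the fingers measure 114 mm over their backs; the gripper's body (76 mm by 85 mm) begins 54 mm behind the grasp point. The pads swing forward as they close: fully open they stand 13 mm farther back than shut.
Start: joints at [-1.365, 0.264, 1.604, -0, 1.274, -0.037], TCP at [0.162, -0.655, 0.231] pointing down, gripper open.
Joint ranges: [-2.63, 2.63], [-0.94, 2.18], [0.31, 2.57], [-1.31, 4.45], [0, 2.66], [-2.55, 2.55]. Speed limits (rad/s): [2.57, 2.57, 3.14, 3.14, 3.14, 3.14].

### API

Orientations are given as a rotation vector (axis times angle).
In Python, from workcell import monitor, viewer, workorder gives the robot as it stands.
- The arm moves only by the tool jog_arm, never from a script. Its argument "commands" is a list of rows, each an object with "travel": the shift along the tool's x, y, z in mm, a list of three; "rot": the turn, a rotation vector about the tool's x, y, z in degrees, a list of three; "claw": the closure in counts, from 0 (fully open) to 255 (shut). A call has exactly 5 rows; each row shifts and turns the commanded pose from where the row before left it, along the tool's axes as they then stand; what a row does not reach is not made up. A row lasts 1/10 s, in which the tool goes at most 50 mm and 8.59 degrees, less where a joint would pass 70% of its speed; a pose out of reach is approached as far as the arm can. A call is refused whole if a number of a shift passes 50 or a number of a turn 8.59, either way. A call with a gripper value outside its range is refused whole. The fingers move at their own pace and stop on an object; "force" is the grip in N (left out, the last holds). Time passes only in rows, so rows that do not move let the fingers close, or fill a call up. It gives the time, the measured TCP pose, the force, the opening and the grip force at its end, in the units of the state.
- monitor.read_state(): the state, without advancing time (a new reading comes with each control period).
- viewer.read_camera(name): name is "scene" or "top" or "wrist"; returns a dict with "color" (384x512x3 uint8, blue, green, red), "camera_matrix" (3x3 intrinsics, pixels), "R" (3x3) and "t" (3): a world point X has camera coordinates R X + t. Camera axes: x right, y down, z forward; pixel columns grow to the right and rows downward; lengths in m; the calibration is good to about 2 mm. The wrist camera is an equidistant fisheye: a pixel r from the principal point sees the ray r / f radians off the axis. A picture is of the moment at which its call begins. There is no depth.
- workorder.finish_job(): hands the job in; it is judged then, once.
The state is a dict: "time": time; "q": joint angles; "joint_vel": joint speeds; "joint_torque": joint torques, N m; "tool_pos": TCP position; "tcp_rot": TCP orientation; "wrist_force": force on the tool from outside, world axes, zero at the start; "torque": the same for the moment, N m; "width": opening from 0.0 (shut) to 1.0 (fully open); "grip_force": force on a finger pad.
Only numpy, scipy, OpenCV 4.12 (cv2) and the standard library are available. Lean on these libraries where they do the work, as an engineer would, in place of code of your own. Each camera call takes 0.05 s, during which the arm holds its last target. There are 200 camera calls.

### The job

Put the reel of wire on the dispenser's upright spindle so that it sits fully down and let go of it; then swing the keeper arm over it and, lifting the nose of the latch bar over the near cheek (the striker) of the catch post, let it drop into the slot between the two cheeks. Do not force the latch or the arm, do not disturb the jar, the spray can or the chainring, and leave everything at rest.

Things in the scene. Friction and masses are not known exactly. Their poses are not given: they have to be found in the camera images.
- stand: Wire-reel dispenser, fixed to the bench. Origin: middle of the underside of its grey base plate (150 mm along x, 270 along y, 12 thick). Upright steel spindle at the origin, 15 mm in diameter, on a seat disc 40 mm across whose top (16 mm above the bench) carries the reel. Hinge post of the keeper arm at stand y +100 mm; catch post at stand y -100 mm.
- spindle_tip (a point): Centre of the spindle's tip, 80 mm above the bench; the last 10 mm taper to 6 mm.
- keeper (a joint): Angle (rad) of the steel keeper arm about its upright hinge. At 0 it points along stand -y, over the spindle to point catch_mid; it grows as it opens towards stand +x (counter-clockwise from above), range -0.35 to 1.6: it points along (sin, -cos) in the stand's frame. Arm 18 mm wide, 130 mm long, 90 to 102 mm above the bench; light friction (0.05 N m), stays where left.
- latch (a joint): Angle (rad) of the dark latch bar, a see-saw on the keeper arm, pivot 125 mm from the arm's hinge, 108 mm above the bench. 0: level on its rest, low enough to hit the striker's side; grows as the nose rises; hard limit 0.30. On top of a cheek about 0.23, in the slot about 0.10. Weight and a light spring drop the nose; 2 to 3 N down on the thumb plate lifts it, 18 mm reaches the limit.
- thumb (a point): Point on top of the latch bar's thumb plate, 65 mm from the arm's hinge and 131 mm above the bench when the bar is level. The plate is flat, 34 mm across the arm and 40 mm along it (from 55 to 95 mm from the arm's hinge), with a lip 12 mm high standing up along its leading edge (the side towards which the arm closes), so that a fingertip pressing on the plate can also push the arm shut.
- reel: Reel of copper-coloured wire between black flanges, solid, upright: 56 mm in diameter (53 mm over the wire), 54 mm high, 22 mm bore through it, about 0.22 kg. The top flange is 14 mm thick. Origin at the middle of its underside.
- jar: Bystander: closed grey jar with a white lid and label, 60 mm in diameter, 70 mm high; stands near the reel, either nearer to or farther from the robot than it. Origin at the middle of its underside.
- spray: Bystander: spray can, 52 mm in diameter, 160 mm high. Origin at the middle of its underside.
- chainring: Bystander: flat toothed chainring lying on the bench, 126 mm across, 10 mm high. Origin at the middle of its underside.
- keeper_hinge (a point): On the keeper arm's upright hinge axis, at stand (0, +100 mm), 102 mm above the bench (level with the arm's top). The hinge post is 22 mm in diameter; its pin ends 110 mm above the bench.
- catch_mid (a point): Middle of the adjustment range of the catch post, at stand (0, -100 mm), 109 mm above the bench. The real post is clamped anywhere from 25 mm to the -x to 25 mm to the +x side of it along stand x; that shift is not measured: look or feel for it (with the bar level, the closing arm comes to a stop when the nose meets the striker's outer side). Post 18 mm thick along stand y, 48 mm along x.
- nose (a point): Underside of the latch bar's nose where it meets the catch post, 200 mm from the arm's hinge; nose 10 mm wide, 12 high, ends 217 mm from the hinge. Along stand x the post's top has, from +x to -x: a square cheek 12 mm thick (the striker, met first), a slot 24 mm wide in the post's middle (floor 109 mm above the bench), a like cheek; cheek tops 117 mm above the bench: a raised nose can overshoot.
Mind the look-alikes: they are no part of the job. What is shaped like the reel but red is not meant.

How it is judged:
On the way, in this order (a step that is already met when the one before it is completed fails the run):
1. the reel sits fully down on the spindle, upright, let go (horizontal distance between reel and stand below 0.006 m and z of reel in the frame of stand below 0.02 m and angle between reel's own z axis and vertical below 0.06 rad and contact force between the fingers and reel below 0.2 N), for 0.2 s.
2. near the catch post, the nose of the latch bar is lifted above the striker (value of joint latch above 0.19 rad and value of joint keeper below 0.36 rad), for 0.05 s.
At the end, for the whole second after the job is handed in: The reel stands on the spindle, its axis within 6 mm of the spindle's, its underside within 4 mm of the seat disc and tilted less than 0.06 rad; the latch bar lies in the catch slot (latch angle between 0.05 and 0.16 rad, keeper angle between -0.22 and 0.22 rad); arm, bar and reel are at rest (horizontal distance between reel and stand below 0.006 m and z of reel in the frame of stand below 0.02 m and angle between reel's own z axis and vertical below 0.06 rad and velocity of joint keeper between -0.05 and 0.05 rad/s and velocity of joint latch between -0.05 and 0.05 rad/s and linear speed of reel below 0.02 m/s and value of joint latch between 0.05 and 0.16 rad and value of joint keeper between -0.22 and 0.22 rad); the robot touches nothing.
It fails at once if the jar, the spray can or the chainring is moved by more than 25 mm or tipped (distance of any of jar, spray, chainring from where it was at the start of the episode above 0.025 m or angle between any of jar, spray's own z axis and vertical above 0.3 rad).
It fails at once if the fingers force the dispenser, its arm or latch bar with more than 40 N (contact force between the fingers and stand above 40 N).
It also fails if it takes over 56 s, if anything falls off the work surface, if the arm or the gripper's body presses on something with over 40 N, if the wrist force passes 120 N, or if a joint passes its speed limit or range.

## Working session

There is one attempt and no reset: what is moved stays moved. The work goes in short steps, Python scripts to look and compute and a tool call to move; the robot and the scene stay as the last step left them, time stands still between calls to the robot, and variables do not carry over. Pictures are saved under pics/ and viewed, at most 10 in all, crops included, and the job is handed in when it is done.

Besides the shell and the picture viewer there is one more tool, called after ">>>" by a JSON object that holds its "method" and its "body", one argument or row to a line. jog_arm: Moves the arm, as the interface text tells. Its arguments: {"type":"object","properties":{"commands":{"type":"array","items":{"type":"object","properties":{"travel":{"type":"array","items":{"type":"number"}},"rot":{"type":"array","items":{"type":"number"}},"claw":{"type":"number"}}}},"force":{"type":"number"}},"required":["commands"]}

```bash
mkdir -p pics; cat > h.py <<'E'
import numpy as np, cv2
from workcell import monitor, viewer, workorder
from scipy.spatial.transform import Rotation as Ro
def ray(c,u,v,fish=False):
    K=c["camera_matrix"];x=(u-K[0][2])/K[0][0];y=(v-K[1][2])/K[1][1]
    if fish:
        r=np.hypot(x,y);d=np.array([x/r*np.sin(r),y/r*np.sin(r),np.cos(r)]) if r>1e-9 else np.array([0,0,1.])
    else: d=np.array([x,y,1.])
    R=np.array(c["R"]);return -R.T@np.array(c["t"]),R.T@d
def onz(c,u,v,z,fish=False):
    o,d=ray(c,u,v,fish);return o+d*(z-o[2])/d[2]
def proj(c,X):
    p=np.array(c["R"])@X+np.array(c["t"]);p=np.array(c["camera_matrix"])@p;return p[:2]/p[2]
E
python3 - <<'E'
from h import *
import pickle
s=monitor.read_state();print(s)
cs={n:viewer.read_camera(n) for n in("scene","top","wrist")}
pickle.dump(cs,open("c0.pkl","wb"))
for n,c in cs.items(): print(n,c["camera_matrix"],c["R"],c["t"])
cv2.imwrite("pics/top0.png",cv2.resize(cs["top"]["color"],(800,600),interpolation=cv2.INTER_CUBIC))
cv2.imwrite("pics/scene0.png",cv2.resize(cs["scene"]["color"],(800,600),interpolation=cv2.INTER_CUBIC))
E
```

```text
{'time': 0.0, 'q': array([-1.36489843e+00,  2.64726492e-01,  1.60540213e+00,  1.49089707e-05,
        1.27370714e+00, -3.69132336e-02]), 'joint_vel': array([ 9.78559100e-05,  1.82457863e-04,  8.45046677e-04,  9.35390162e-04,
       -1.10039953e-03,  7.84405247e-05]), 'joint_torque': array([ 1.13890944e-04, -5.15105081e+01, -3.67314577e+01,  9.06433661e-05,
        1.28935822e-02, -1.13034130e-05]), 'tool_pos': array([ 0.16213326, -0.65446905,  0.22996481]), 'tcp_rot': array([-3.11624959e+00, -3.80192917e-01,  2.74850461e-04]), 'wrist_force': array([ 0.37037759, -0.85155759,  0.07332059]), 'torque': array([-0.0163193 , -0.02532768, -0.00760345]), 'grip_force': 0.0, 'width': 1.0020998508970065}
scene [[366.33746902   0.         253.18841194]
 [  0.         366.33746902 190.77393434]
 [  0.           0.           1.        ]] [[-0.16193626  0.98663913 -0.017885  ]
 [ 0.73636192  0.1087533  -0.66779026]
 [-0.65692295 -0.12130929 -0.74413459]] [ 0.09922142 -0.30361335  1.43845873]
top [[379.84856356   0.         258.69473786]
 [  0.         379.84856356 187.64136292]
 [  0.           0.           1.        ]] [[-0.02090419 -0.99973791  0.00933468]
 [-0.9990108   0.02052063 -0.03945029]
 [ 0.0392484  -0.01015012 -0.99917793]] [-0.02942487  0.51866362  1.27188225]
wrist [[297.31863964   0.         255.19799925]
 [  0.         297.31863964 196.01115991]
 [  0.           0.           1.        ]] [[ 0.24071496 -0.9705937  -0.00204322]
 [-0.92558672 -0.23018547  0.30050602]
 [-0.29213957 -0.07044512 -0.95377773]] [-0.67416656 -0.03925908  0.37918951]
```

View pics/top0.png

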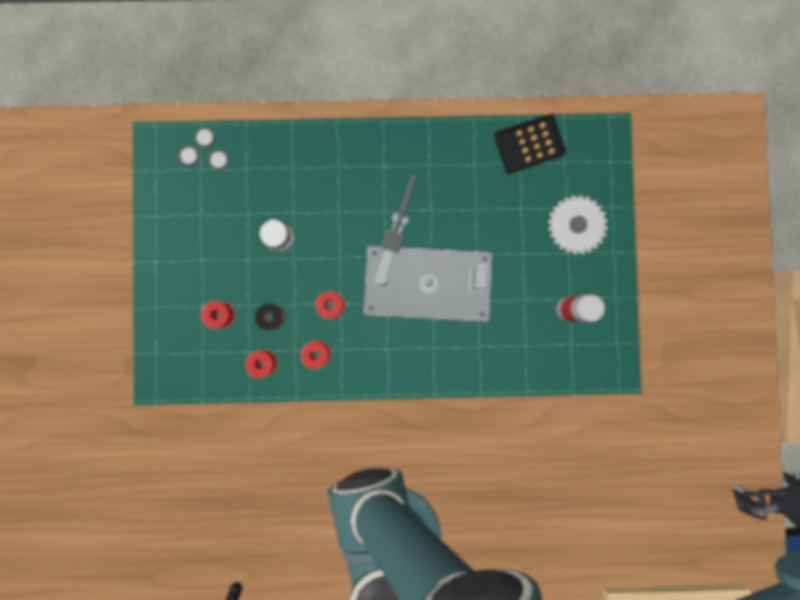

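View pics/scene0.png

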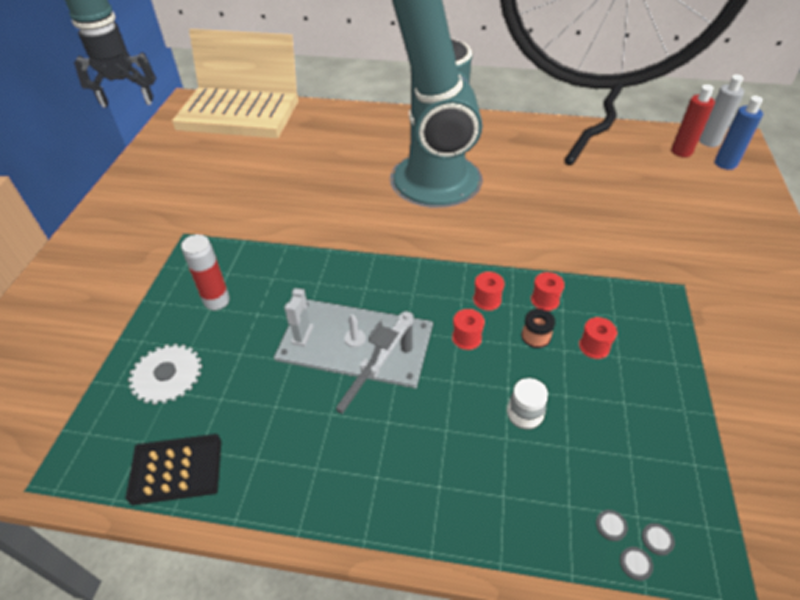

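The top view (800 px wide) shows the black reel at (269,317), stand centre at (428,283), hinge at (380,280), catch at (481,277). The keeper is open, pointing up in the image to (413,178). The jar is at (275,233), the spray can at (585,308) and the chainring at (578,225).

```bash
cat > m1.py <<'E'
from h import *
import pickle
cs=pickle.load(open("c0.pkl","rb"));c=cs["top"];im=c["color"]
hsv=cv2.cvtColor(im,cv2.COLOR_BGR2HSV)
def blob(mask,u,v,name,z):
    n,l,st,ce=cv2.connectedComponentsWithStats(mask.astype(np.uint8))
    d=[np.hypot(*(ce[i]-[u,v])) if st[i][4]>20 else 1e9 for i in range(1,n)];i=1+int(np.argmin(d))
    cn,_=cv2.findContours((l==i).astype(np.uint8),cv2.RETR_EXTERNAL,cv2.CHAIN_APPROX_NONE)
    cn=max(cn,key=cv2.contourArea);r=cv2.minAreaRect(cn)
    p=onz(c,*r[0],z);print(name,ce[i],st[i],r,p[:2]);return r,cn
blob(hsv[...,2]<70,172,203,"reel",.054)
gr=(hsv[...,1]<60)&(hsv[...,2]>80)
r,cn=blob(gr,274,181,"stand",.012)
b=cv2.boxPoints(r);print([onz(c,*q,.012)[:2].round(4) for q in b])
e=lambda u,v,z:onz(c,u*.64,v*.64,z)[:2].round(4)
# plate corners / screw holes by eye, and others
print("holes",e(374,253,.012),e(486,258,.012),e(483,314,.012),e(371,308,.012))
print("spindle tip",e(428,282,.08),"hinge",e(380,280,.106),"nose end",e(413,177,.115),"catch",e(482,277,.115))
print("jar",e(274,234,.07),"spray",e(592,308,.16))
w=cs["wrist"];print("cam wrist",-np.array(w["R"]).T@w["t"])
x0,y0,x1,y1=225,100,325,215
cv2.imwrite("pics/top0c.png",cv2.resize(im[y0:y1,x0:x1],None,fx=5,fy=5,interpolation=cv2.INTER_CUBIC))
E
python3 m1.py
```

```text
reel [171.55801105 202.38121547] [163 195  17  16 181] ((171.0, 202.5), (15.0, 16.0), 90.0) [0.47378121 0.24613578]
stand [272.03586657 177.96764485] [ 232  112   83   94 3987] ((274.67266845703125, 158.2196044921875), (81.15084075927734, 91.1895751953125), 3.0127875804901123) [ 0.6163606  -0.09627732]
[array([0.4727, 0.0514]), array([0.7814, 0.0296]), array([ 0.7616, -0.2457]), array([ 0.4526, -0.2211])]
holes [0.6062 0.0234] [ 0.5905 -0.2188] [ 0.4695 -0.2092] [0.4874 0.0321]
spindle tip [ 0.5371 -0.0886] hinge [0.5416 0.0087] nose end [ 0.746  -0.0615] catch [ 0.5429 -0.1944]
jar [0.6433 0.2266] spray [ 0.4764 -0.397 ]
cam wrist [ 0.23672055 -0.63666664  0.37208263]
```

View pics/top0c.png

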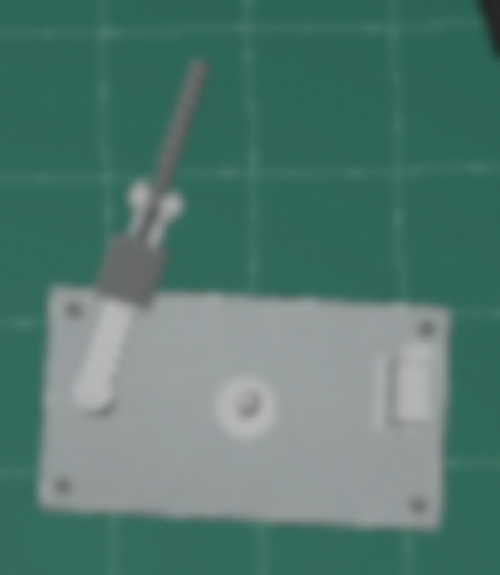

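The crop shows the plate corners at about (50,287), (450,310), (440,528), (40,507). The spindle is at (248,405), the hinge at (94,393), and the light top of the catch post spans about (395..435, 345..420).

```bash
cat > m2.py <<'E'
from h import *
import pickle
cs=pickle.load(open("c0.pkl","rb"));c=cs["top"]
e=lambda u,v,z:onz(c,225+u/5-.4,100+v/5-.4,z)[:2]
P=np.array([e(*q,.012) for q in((50,287),(450,310),(440,528),(40,507))])
O=P.mean(0);yv=(P[0]-P[1]+P[3]-P[2]);xv=P[0]-P[3]+P[1]-P[2]
print(P,O,np.linalg.norm(yv)/2,np.linalg.norm(xv)/2,"yaw",np.arctan2(-yv[0],yv[1]),np.arctan2(xv[1],xv[0]))
H=[e(*q,.012) for q in((74,311),(427,329),(418,505),(62,486))];H=np.array(H);print("holes c",H.mean(0),"yaw",np.arctan2(-(H[0]-H[1]+H[3]-H[2])[0],(H[0]-H[1]+H[3]-H[2])[1]))
print("seat",e(247,407,.016),"tip",e(250,404,.08),"hinge",e(94,393,.106),"nose",e(198,60,.115))
print("catch top",e(417,343,.117),e(417,422,.117))
c=cs["scene"];im=c["color"];hsv=cv2.cvtColor(im,cv2.COLOR_BGR2HSV)
# reel in scene: top ellipse
m=(hsv[...,2]<70);n,l,st,ce=cv2.connectedComponentsWithStats(m.astype(np.uint8))
for i in range(1,n):
    if abs(ce[i][0]-345)<15 and abs(ce[i][1]-205)<15: print(st[i],ce[i],onz(c,*ce[i],.047))
f=lambda u,v,z:onz(c,u*.64,v*.64,z)[:2]
print("scene reel top",f(540,321,.054),"tip",f(353,317,.08),"catchtop",f(297,293,.117))
E
python3 m2.py
```

```text
[[ 0.62318245  0.03911467]
 [ 0.60219722 -0.23121399]
 [ 0.45494706 -0.22052704]
 [ 0.47471038  0.04857426]] [ 0.53875928 -0.09101302] 0.2704834219250579 0.148203846434351 yaw -0.07539681030089787 -0.06802150449485367
holes c [ 0.53886598 -0.09116241] yaw -0.07257278047063541
seat [ 0.53902106 -0.09206139] tip [ 0.53731922 -0.09076574] hinge [0.54469481 0.00798602] nose [ 0.75125331 -0.06127656]
catch top [ 0.57100551 -0.19340262] [ 0.5219088  -0.19212415]
[336 198  19  16 205] [344.93170732 205.51707317] [0.47632414 0.24765561 0.047     ]
[334 217   3   3   3] [335. 218.] [0.52648952 0.2200468  0.047     ]
scene reel top [0.48178118 0.24836859] tip [ 0.54413268 -0.08767255] catchtop [ 0.53406111 -0.18950173]
```

```bash
cat >> h.py <<'E'
def plan(tx,ty,tz,yaw,n,polar=False,s=None,tilt0=True):
    """rows from measured pose to TCP target, yaw = world angle (deg) of tool y"""
    s=s or monitor.read_state();p=np.array(s["tool_pos"]);M=Ro.from_rotvec(s["tcp_rot"]).as_matrix()
    y0=np.degrees(np.arctan2(M[1,1],M[0,1]));dy=(yaw-y0+180)%360-180
    T=np.array([tx,ty,tz]);pr=p;out=[]
    for k in range(1,n+1):
        f=k/n
        if polar:
            a=lambda q:np.array([np.hypot(q[0],q[1]),np.arctan2(q[1],q[0]),q[2]])
            g=a(p)+f*(a(T)-a(p));q=np.array([g[0]*np.cos(g[1]),g[0]*np.sin(g[1]),g[2]])
        else: q=p+f*(T-p)
        Y=np.radians(y0+dy*(k-1)/n);yv=np.array([np.cos(Y),np.sin(Y),0]);zv=np.array([0,0,-1.]);xv=np.cross(yv,zv)
        out.append(((q-pr)@np.array([xv,yv,zv]).T*1000).round(1));pr=q
    print("t",round(s["time"],2),"p",p.round(4),"yaw",round(y0,2),"tilt z",M[:,2].round(4),"F",np.round(s["wrist_force"],1))
    print("rot z per row",round(-dy/n,2))
    for o in out: print(o.tolist())
E
python3 -c "
from h import *
plan(.517,-.188,.25,-20,15,True)"
```

```text
t 0.15 p [ 0.1621 -0.6546  0.2302] yaw -76.09 tilt z [-4.0e-04  1.8e-03 -1.0e+00] F [-0.6 -1.1 -1.2]
rot z per row -3.74
[43.5, -9.7, -1.3]
[42.9, -9.7, -1.3]
[42.4, -9.7, -1.3]
[41.8, -9.7, -1.3]
[41.3, -9.6, -1.3]
[40.8, -9.6, -1.3]
[40.2, -9.6, -1.3]
[39.7, -9.6, -1.3]
[39.1, -9.6, -1.3]
[38.6, -9.6, -1.3]
[38.0, -9.5, -1.3]
[37.5, -9.5, -1.3]
[37.0, -9.5, -1.3]
[36.4, -9.5, -1.3]
[35.9, -9.5, -1.3]
```

>>> {"method": "jog_arm", "body": {
  "commands": [
    {"travel": [43,-10,-2],"rot": [0,0,-3.7],"claw": 0},
    {"travel": [43,-10,-2],"rot": [0,0,-3.7],"claw": 0},
    {"travel": [42,-10,-2],"rot": [0,0,-3.7],"claw": 0},
    {"travel": [42,-10,-2],"rot": [0,0,-3.7],"claw": 0},
    {"travel": [41,-10,-2],"rot": [0,0,-3.7],"claw": 0}
  ]
}}

```text
time: 0.65
tool_pos: [0.3413, -0.5315, 0.2409]
tcp_rot: [-3.015, -0.881, -0.0]
wrist_force: [0.3, 0.4, 0.1]
width: 1.001
grip_force: 0.0
```

>>> {"method": "jog_arm", "body": {
  "commands": [
    {"travel": [41,-10,-2],"rot": [0,0,-3.7],"claw": 0},
    {"travel": [40,-10,-2],"rot": [0,0,-3.7],"claw": 0},
    {"travel": [40,-9,-1],"rot": [0,0,-3.7],"claw": 0},
    {"travel": [39,-9,-1],"rot": [0,0,-3.7],"claw": 0},
    {"travel": [39,-9,-1],"rot": [0,0,-3.7],"claw": 0}
  ]
}}

```text
time: 1.15
tool_pos: [0.4635, -0.3685, 0.2479]
tcp_rot: [-2.834, -1.354, 0.0]
wrist_force: [0.3, 0.1, 1.2]
width: 0.998
grip_force: 0.0
```

>>> {"method": "jog_arm", "body": {
  "commands": [
    {"travel": [38,-9,-1],"rot": [0,0,-3.7],"claw": 0},
    {"travel": [38,-9,-1],"rot": [0,0,-3.7],"claw": 0},
    {"travel": [37,-9,-1],"rot": [0,0,-3.7],"claw": 0},
    {"travel": [36,-9,-1],"rot": [0,0,-3.7],"claw": 0},
    {"travel": [36,-9,-1],"rot": [0,0,-3.7],"claw": 0}
  ]
}}

```text
time: 1.65
tool_pos: [0.5218, -0.1883, 0.253]
tcp_rot: [-2.58, -1.792, 0.0]
wrist_force: [-0.2, -0.3, 0.4]
width: 1.001
grip_force: 0.0
```

```bash
python3 - <<'E'
from h import *
import pickle,time
w=viewer.read_camera("wrist");pickle.dump(w,open("w1.pkl","wb"))
cv2.imwrite("pics/w1.png",cv2.resize(w["color"],(800,600),interpolation=cv2.INTER_CUBIC))
plan(.475,.2465,.12,20,15,True)
E
```

```text
t 1.7 p [ 0.5225 -0.1832  0.2531] yaw -20.16 tilt z [ 4.e-04  5.e-03 -1.e+00] F [-0.3  3.1  0.1]
rot z per row -2.68
[30.0, -2.5, 8.9]
[29.9, -2.7, 8.9]
[29.8, -2.9, 8.9]
[29.7, -3.2, 8.9]
[29.6, -3.4, 8.9]
[29.5, -3.6, 8.9]
[29.5, -3.8, 8.9]
[29.4, -4.1, 8.9]
[29.3, -4.3, 8.9]
[29.2, -4.5, 8.9]
[29.1, -4.7, 8.9]
[29.0, -4.9, 8.9]
[28.8, -5.1, 8.9]
[28.7, -5.3, 8.9]
[28.6, -5.5, 8.9]
```

View pics/w1.png

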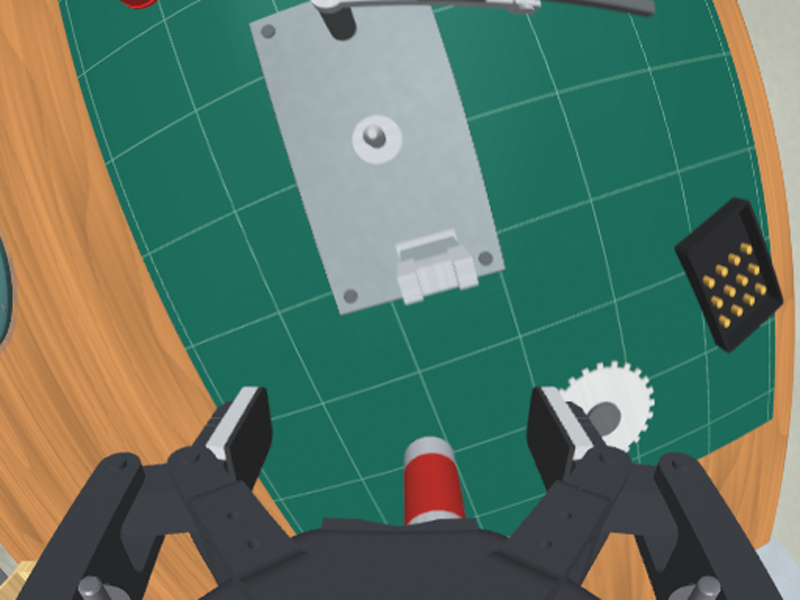

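The wrist view shows the spindle tip at (374,133), seat centre (377,139), and plate corners (250,22), (340,314), (504,268). The catch cheeks are around (410,290) and (466,275), with the slot between them near (438,280).

```bash
cat > m3.py <<'E'
from h import *
import pickle
w=pickle.load(open("w1.pkl","rb"))
g=lambda u,v,z:onz(w,(u+.5)*.64-.5,(v+.5)*.64-.5,z,True)[:2]
H=np.array([g(*q,.012) for q in((268,31),(350,296),(485,258))]);print("holes",H.round(4),np.linalg.norm(H[0]-H[1]),np.linalg.norm(H[1]-H[2]))
yv=H[0]-H[1];print("yaw",np.arctan2(-yv[0],yv[1]),"centre",(H[0]+H[2])/2)
P=np.array([g(*q,.012) for q in((250,22),(340,314),(504,268))]);yv=P[0]-P[1];print("corners",P.round(4),"yaw",np.arctan2(-yv[0],yv[1]),"c",(P[0]+P[2])/2)
print("seat",g(377,139,.016),"tip",g(374,133,.08))
yaw=-.072;X=np.array([np.cos(yaw),np.sin(yaw)]);Y=np.array([-X[1],X[0]])
O=(np.array([.539,-.0915]))
for q in((399,278),(405,302),(424,296),(453,287),(459,289),(478,285),(471,262),(410,288),(466,275),(438,280)):
    p=g(*q,.117)-O;print(q,(p@X).round(4),(p@Y).round(4))
im=w["color"][140:205,235:320];cv2.imwrite("pics/w1c.png",cv2.resize(im,None,fx=8,fy=8,interpolation=cv2.INTER_CUBIC))
E
python3 m3.py
```

```text
holes [[ 0.4881  0.0336]
 [ 0.4702 -0.206 ]
 [ 0.5899 -0.2146]] 0.240339924845997 0.12007729091267932
yaw -0.07465132024980717 centre [ 0.53900218 -0.09049403]
corners [[ 0.4765  0.049 ]
 [ 0.4557 -0.2181]
 [ 0.603  -0.2286]] yaw -0.07758245869868231 c [ 0.53973462 -0.08977614]
seat [ 0.53936238 -0.09064145] tip [ 0.54049371 -0.09047723]
(399, 278) -0.0081 -0.0907
(405, 302) -0.0088 -0.1066
(424, 296) 0.0036 -0.1062
(453, 287) 0.0226 -0.1056
(459, 289) 0.0259 -0.1079
(478, 285) 0.0381 -0.1087
(471, 262) 0.0373 -0.0932
(410, 288) -0.0033 -0.0987
(466, 275) 0.0323 -0.1004
(438, 280) 0.0147 -0.0986
```

View pics/w1c.png

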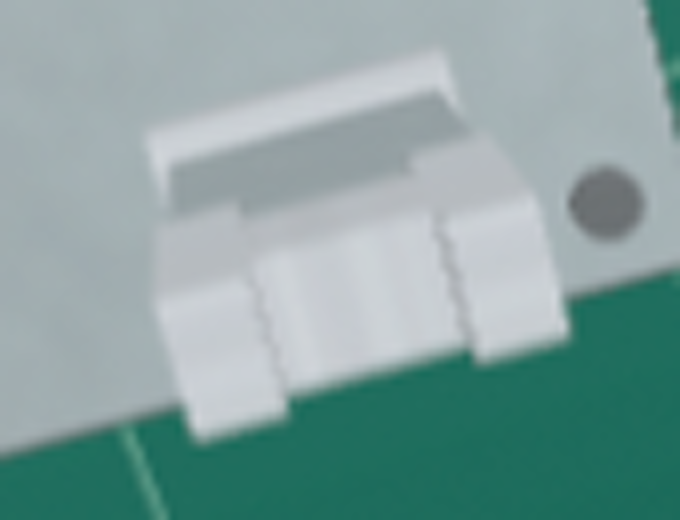

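>>> {"method": "jog_arm", "body": {
  "commands": [
    {"travel": [30,-3,0],"rot": [0,0,-2.7],"claw": 0},
    {"travel": [30,-3,0],"rot": [0,0,-2.7],"claw": 0},
    {"travel": [30,-3,0],"rot": [0,0,-2.7],"claw": 0},
    {"travel": [30,-3,0],"rot": [0,0,-2.7],"claw": 0},
    {"travel": [30,-3,0],"rot": [0,0,-2.7],"claw": 0}
  ]
}}

```text
time: 2.2
tool_pos: [0.5463, -0.0405, 0.253]
tcp_rot: [-2.353, -2.081, 0.0]
wrist_force: [0.1, 0.2, -0.1]
width: 0.995
grip_force: 0.0
```

>>> {"method": "jog_arm", "body": {
  "commands": [
    {"travel": [30,-4,0],"rot": [0,0,-2.7],"claw": 0},
    {"travel": [30,-4,0],"rot": [0,0,-2.7],"claw": 0},
    {"travel": [29,-4,0],"rot": [0,0,-2.7],"claw": 0},
    {"travel": [29,-4,0],"rot": [0,0,-2.7],"claw": 0},
    {"travel": [29,-4,0],"rot": [0,0,-2.7],"claw": 0}
  ]
}}

```text
time: 2.7
tool_pos: [0.5306, 0.1066, 0.253]
tcp_rot: [-2.092, -2.344, 0.001]
wrist_force: [-0.2, -0.5, 0.8]
width: 0.998
grip_force: 0.0
```

>>> {"method": "jog_arm", "body": {
  "commands": [
    {"travel": [29,-5,20],"rot": [0,0,-2.7],"claw": 0},
    {"travel": [29,-5,20],"rot": [0,0,-2.7],"claw": 0},
    {"travel": [29,-5,20],"rot": [0,0,-2.7],"claw": 0},
    {"travel": [29,-5,20],"rot": [0,0,-2.6],"claw": 0},
    {"travel": [28,-5,20],"rot": [0,0,-2.6],"claw": 0}
  ]
}}

```text
time: 3.2
tool_pos: [0.4766, 0.2421, 0.1523]
tcp_rot: [-1.806, -2.57, 0.0]
wrist_force: [0.6, 1.6, 0.2]
width: 1.001
grip_force: 0.0
```

```bash
cat > m4.py <<'E'
from h import *
import pickle
w=viewer.read_camera("wrist");pickle.dump(w,open("w2.pkl","wb"))
im=cv2.resize(w["color"],(800,600),interpolation=cv2.INTER_CUBIC);cv2.imwrite("pics/w2.png",im)
plan(.475,.2465,.06,20,5)
E
python3 m4.py
```

```text
t 3.25 p [0.4724 0.2441 0.1484] yaw 19.96 tilt z [-7.3e-03  1.0e-04 -1.0e+00] F [-2.9  1.6 -2.7]
rot z per row -0.01
[0.3, 0.7, 17.7]
[0.3, 0.7, 17.7]
[0.3, 0.7, 17.7]
[0.3, 0.7, 17.7]
[0.3, 0.7, 17.7]
```

View pics/w2.png

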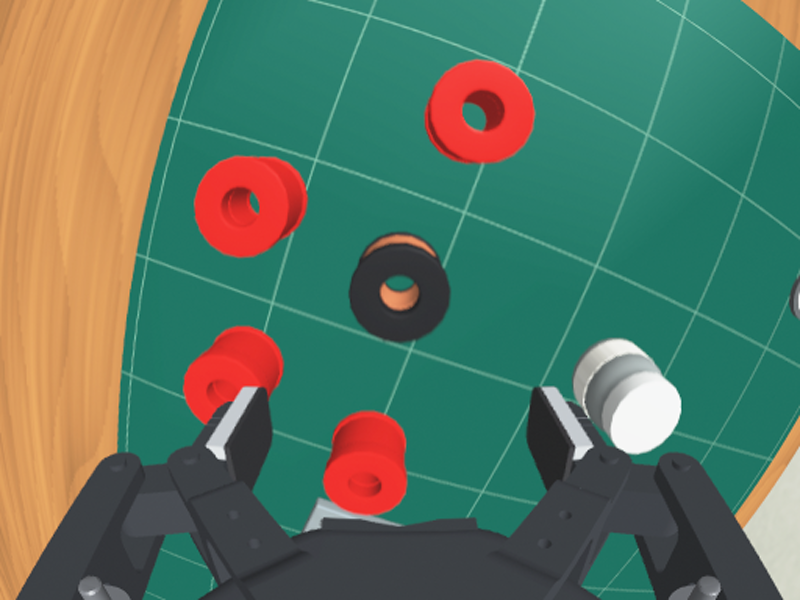

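The reel's black top flange is centred at about (399,292), radius about 50 px. Red look-alikes are at (242,205), (480,110), (235,370) and (365,460), and the jar is at (635,400).

```bash
python3 - <<'E'
from h import *
import pickle
w=pickle.load(open("w2.pkl","rb"))
im=w["color"];m=((im.max(2)<75)).astype(np.uint8)
n,l,st,ce=cv2.connectedComponentsWithStats(m)
for i in range(1,n):
    if abs(ce[i][0]-255)<20 and abs(ce[i][1]-187)<25 and st[i][4]>300:
        cn,_=cv2.findContours((l==i).astype(np.uint8),cv2.RETR_EXTERNAL,cv2.CHAIN_APPROX_NONE);print(st[i],ce[i])
for v in((399,243),(399,342),(349,292),(450,292),(399,292)):print(onz(w,(v[0]+.5)*.64-.5,(v[1]+.5)*.64-.5,.054,True))
plan(.475,.2465,.03,20,5)
E
```

```text
[ 223  152   65   67 2729] [255.12898498 186.66507878]
[0.46432931 0.27563138 0.054     ]
[0.48317243 0.22335502 0.054     ]
[0.44798683 0.24142989 0.054     ]
[0.49924666 0.25990631 0.054     ]
[0.4733716  0.25054558 0.054     ]
t 3.25 p [0.4724 0.2441 0.1484] yaw 19.96 tilt z [-7.3e-03  1.0e-04 -1.0e+00] F [-2.9  1.6 -2.7]
rot z per row -0.01
[0.3, 0.7, 23.7]
[0.3, 0.7, 23.7]
[0.3, 0.7, 23.7]
[0.3, 0.7, 23.7]
[0.3, 0.7, 23.7]
```

>>> {"method": "jog_arm", "body": {
  "commands": [
    {"travel": [4,3,25],"claw": 0},
    {"travel": [0,0,25],"claw": 0},
    {"travel": [0,0,20],"claw": 0},
    {"travel": [0,0,10],"claw": 0},
    {"travel": [0,0,0],"claw": 0}
  ]
}}

```text
$.commands[0]: bad value
```

```bash
python3 - <<'E'
from h import *
import pickle
plan(.474,.249,.025,20,1)
w=viewer.read_camera("wrist");pickle.dump(w,open("w3.pkl","wb"))
im=w["color"];m=((im.max(2)<75)).astype(np.uint8)
cv2.imwrite("pics/w3.png",cv2.resize(im,(800,600),interpolation=cv2.INTER_CUBIC))
E
```

```text
t 3.25 p [0.4724 0.2441 0.1484] yaw 19.96 tilt z [-7.3e-03  1.0e-04 -1.0e+00] F [-2.9  1.6 -2.7]
rot z per row -0.04
[4.1, 3.2, 123.4]
```

View pics/w3.png

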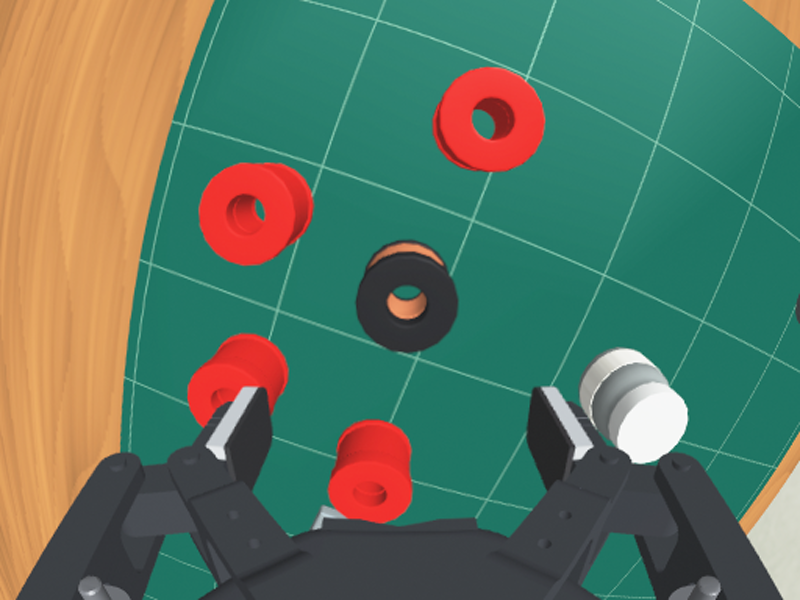

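The call was refused because "rot" was missing. This second view has the reel top centred at about (407,301). Its position will check the first measurement.

```bash
python3 - <<'E'
from h import *
import pickle
w=pickle.load(open("w3.pkl","rb"))
print(onz(w,407*.64,301*.64,.054,True))
plan(.474,.249,.025,20,1)
E
```

```text
[0.47394406 0.250218   0.054     ]
t 3.3 p [0.4732 0.2423 0.1495] yaw 19.91 tilt z [-0.007 -0.002 -1.   ] F [ 0.  -0.3 -0.7]
rot z per row -0.09
[6.1, 3.0, 124.5]
```

>>> {"method": "jog_arm", "body": {
  "commands": [
    {"travel": [4,3,20],"rot": [0,0,0],"claw": 0},
    {"travel": [0,0,20],"rot": [0,0,0],"claw": 0},
    {"travel": [0,0,15],"rot": [0,0,0],"claw": 0},
    {"travel": [0,0,10],"rot": [0,0,0],"claw": 0},
    {"travel": [0,0,0],"rot": [0,0,0],"claw": 0}
  ]
}}

```text
time: 3.8
tool_pos: [0.4778, 0.245, 0.0867]
tcp_rot: [-1.809, -2.567, 0.004]
wrist_force: [-0.0, 0.7, -0.7]
width: 1.002
grip_force: 0.0
```

```bash
python3 - <<'E'
from h import *
plan(.474,.249,.025,20,1)
E
```

```text
t 3.8 p [0.4778 0.245  0.0867] yaw 19.67 tilt z [-0.0028 -0.0014 -1.    ] F [-0.   0.7 -0.7]
rot z per row -0.33
[5.1, -2.2, 61.7]
```

>>> {"method": "jog_arm", "body": {
  "commands": [
    {"travel": [6,-2,15],"rot": [0,0,-0.3],"claw": 0},
    {"travel": [0,0,20],"rot": [0,0,0],"claw": 0},
    {"travel": [0,0,15],"rot": [0,0,0],"claw": 0},
    {"travel": [0,0,11],"rot": [0,0,0],"claw": 0},
    {"travel": [0,0,0],"rot": [0,0,0],"claw": 0}
  ]
}}

```text
time: 4.3
tool_pos: [0.4733, 0.2503, 0.0254]
tcp_rot: [-1.801, -2.572, 0.005]
wrist_force: [-0.1, -0.1, 0.3]
width: 0.998
grip_force: 0.0
```

```bash
python3 - <<'E'
from h import *
plan(.474,.2497,.026,20,1)
E
```

```text
t 4.3 p [0.4733 0.2503 0.0254] yaw 20.01 tilt z [-0.0032 -0.0015 -1.    ] F [-0.1 -0.1  0.3]
rot z per row 0.01
[-0.8, 0.4, -0.6]
```

Position is good. Closing on the flange.

>>> {"method": "jog_arm", "body": {
  "commands": [
    {"travel": [0,0,0],"rot": [0,0,0],"claw": 60},
    {"travel": [0,0,0],"rot": [0,0,0],"claw": 120},
    {"travel": [0,0,0],"rot": [0,0,0],"claw": 150},
    {"travel": [0,0,0],"rot": [0,0,0],"claw": 150},
    {"travel": [0,0,0],"rot": [0,0,0],"claw": 150}
  ],
  "force": 40
}}

```text
time: 4.8
tool_pos: [0.4759, 0.2514, 0.0284]
tcp_rot: [1.801, 2.573, 0.003]
wrist_force: [0.1, -0.1, 4.7]
width: 0.628
grip_force: 43.9
```

>>> {"method": "jog_arm", "body": {
  "commands": [
    {"travel": [0,0,-5],"rot": [0,0,0],"claw": 150},
    {"travel": [0,0,-15],"rot": [0,0,0],"claw": 150},
    {"travel": [0,0,-30],"rot": [0,0,0],"claw": 150},
    {"travel": [0,0,-30],"rot": [0,0,0],"claw": 150},
    {"travel": [0,0,-20],"rot": [0,0,0],"claw": 150}
  ]
}}

```text
time: 5.3
tool_pos: [0.4755, 0.2513, 0.1303]
tcp_rot: [1.801, 2.573, 0.004]
wrist_force: [0.3, 0.1, -1.0]
width: 0.629
grip_force: 43.2
```

```bash
python3 - <<'E'
from h import *
import pickle
plan(.5392,-.0907,.155,-4.2,15,True)
w=viewer.read_camera("wrist");pickle.dump(w,open("w4.pkl","wb"))
cv2.imwrite("pics/w4.png",cv2.resize(w["color"],(800,600),interpolation=cv2.INTER_CUBIC))
E
```

```text
t 5.3 p [0.4755 0.2513 0.1303] yaw 20.01 tilt z [ 0.0023  0.0011 -1.    ] F [ 0.3  0.1 -1. ]
rot z per row 1.61
[-23.2, 3.3, -1.6]
[-23.3, 2.9, -1.6]
[-23.3, 2.6, -1.6]
[-23.4, 2.2, -1.6]
[-23.5, 1.9, -1.6]
[-23.5, 1.5, -1.6]
[-23.6, 1.1, -1.6]
[-23.6, 0.8, -1.6]
[-23.6, 0.4, -1.6]
[-23.7, 0.1, -1.6]
[-23.7, -0.3, -1.6]
[-23.7, -0.7, -1.6]
[-23.7, -1.0, -1.6]
[-23.7, -1.4, -1.6]
[-23.7, -1.8, -1.6]
```

View pics/w4.png

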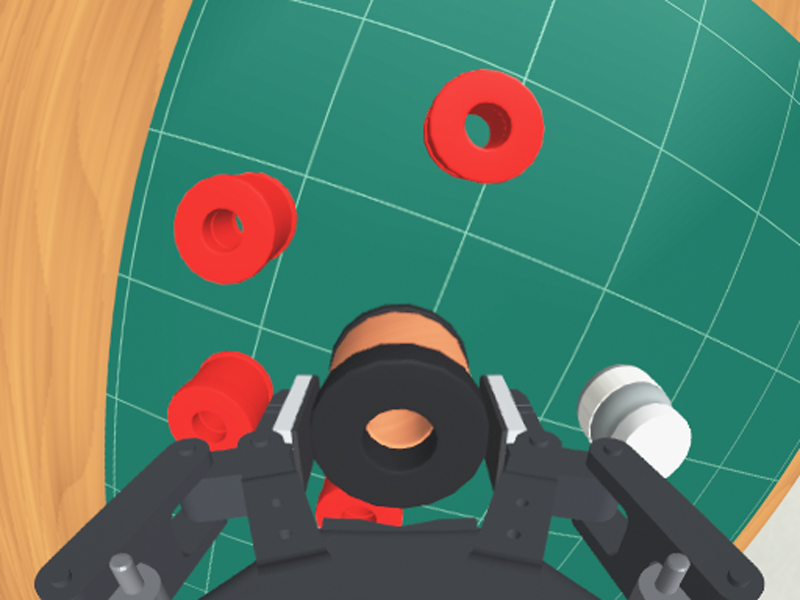

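Reel held by the top flange, upright. The flange outline spans u 313–489 and v 343–505, centre about (401,424).

```bash
python3 - <<'E'
from h import *
import pickle
w=pickle.load(open("w4.pkl","rb"));T=np.array([.4755,.2513])
yv=np.array([np.cos(np.radians(20)),np.sin(np.radians(20))]);xv=np.array([-yv[1],yv[0]])
for q in((401,343),(401,505),(313,424),(489,424)):
    d=onz(w,(q[0]+.5)*.64-.5,(q[1]+.5)*.64-.5,.156,True)[:2]-T;print("tool x,y",d@xv,d@yv)
plan(.5392,-.0907,.155,-4.2,15,True)
E
```

```text
tool x,y 0.0296738979229299 0.0002525193142807487
tool x,y -0.02795076567688787 0.0003949416259788402
tool x,y 0.0035934315183358745 -0.02569002620943912
tool x,y 0.0034865968125769435 0.026390014322440022
t 5.35 p [0.4775 0.2522 0.1335] yaw 20.01 tilt z [ 0.007   0.0033 -1.    ] F [ 1.2 -0.   1.4]
rot z per row 1.61
[-23.3, 3.1, -1.4]
[-23.4, 2.8, -1.4]
[-23.4, 2.4, -1.4]
[-23.5, 2.1, -1.4]
[-23.5, 1.7, -1.4]
[-23.6, 1.4, -1.4]
[-23.6, 1.0, -1.4]
[-23.6, 0.6, -1.4]
[-23.7, 0.3, -1.4]
[-23.7, -0.1, -1.4]
[-23.7, -0.5, -1.4]
[-23.7, -0.8, -1.4]
[-23.7, -1.2, -1.4]
[-23.7, -1.6, -1.4]
[-23.7, -1.9, -1.4]
```

>>> {"method": "jog_arm", "body": {
  "commands": [
    {"travel": [-23,3,-15],"rot": [0,0,1.6],"claw": 150},
    {"travel": [-23,3,-15],"rot": [0,0,1.6],"claw": 150},
    {"travel": [-23,2,-15],"rot": [0,0,1.6],"claw": 150},
    {"travel": [-23,2,-15],"rot": [0,0,1.6],"claw": 150},
    {"travel": [-23,2,-10],"rot": [0,0,1.6],"claw": 150}
  ]
}}

```text
time: 5.85
tool_pos: [0.5197, 0.1437, 0.1982]
tcp_rot: [1.978, 2.44, 0.001]
wrist_force: [1.0, -0.4, -2.0]
width: 0.629
grip_force: 43.1
```

>>> {"method": "jog_arm", "body": {
  "commands": [
    {"travel": [-24,1,0],"rot": [0,0,1.6],"claw": 150},
    {"travel": [-24,1,0],"rot": [0,0,1.6],"claw": 150},
    {"travel": [-24,1,0],"rot": [0,0,1.6],"claw": 150},
    {"travel": [-24,0,0],"rot": [0,0,1.6],"claw": 150},
    {"travel": [-24,0,0],"rot": [0,0,1.6],"claw": 150}
  ]
}}

```text
time: 6.35
tool_pos: [0.5403, 0.0256, 0.1968]
tcp_rot: [-2.143, -2.296, 0.001]
wrist_force: [0.2, 0.0, -1.8]
width: 0.629
grip_force: 43.1
```

>>> {"method": "jog_arm", "body": {
  "commands": [
    {"travel": [-24,0,0],"rot": [0,0,1.6],"claw": 150},
    {"travel": [-24,-1,0],"rot": [0,0,1.6],"claw": 150},
    {"travel": [-24,-1,0],"rot": [0,0,1.6],"claw": 150},
    {"travel": [-20,-1,0],"rot": [0,0,1.6],"claw": 150},
    {"travel": [-15,0,0],"rot": [0,0,1.6],"claw": 150}
  ]
}}

```text
time: 6.85
tool_pos: [0.5392, -0.0815, 0.1968]
tcp_rot: [-2.299, -2.14, 0.001]
wrist_force: [-0.5, -0.6, -2.3]
width: 0.63
grip_force: 43.1
```

```bash
python3 -c "
from h import *
plan(.5392,-.0912,.14,-4.2,5)"
```

```text
t 6.85 p [ 0.5392 -0.0815  0.1968] yaw -4.11 tilt z [-1.e-03  1.e-04 -1.e+00] F [-0.5 -0.6 -2.3]
rot z per row 0.02
[-1.9, 0.1, 11.4]
[-1.9, 0.1, 11.4]
[-1.9, 0.1, 11.4]
[-1.9, 0.1, 11.4]
[-1.9, 0.1, 11.4]
```

>>> {"method": "jog_arm", "body": {
  "commands": [
    {"travel": [-5,0,15],"rot": [0,0,0],"claw": 150},
    {"travel": [-5,0,20],"rot": [0,0,0],"claw": 150},
    {"travel": [0,0,20],"rot": [0,0,0],"claw": 150},
    {"travel": [0,0,10],"rot": [0,0,0],"claw": 150},
    {"travel": [0,0,0],"rot": [0,0,0],"claw": 150}
  ]
}}

```text
time: 7.35
tool_pos: [0.5372, -0.0894, 0.1294]
tcp_rot: [-2.293, -2.14, 0.004]
wrist_force: [-0.1, 0.9, -1.6]
width: 0.631
grip_force: 43.2
```

```bash
python3 - <<'E'
from h import *
import pickle
plan(.5392,-.0912,.05,-4.2,5)
c={n:viewer.read_camera(n) for n in("wrist","scene")};pickle.dump(c,open("w5.pkl","wb"))
a=cv2.resize(c["wrist"]["color"][150:384,120:400],(480,400),interpolation=cv2.INTER_CUBIC);s=c["scene"];u,v=proj(s,np.array([.539,-.091,.1]));u,v=int(u),int(v)
print(u,v,proj(s,np.array([.5392,-.0907,.08])))
b=cv2.resize(s["color"][v-40:v+40,u-32:u+32],(320,400),interpolation=cv2.INTER_CUBIC)
cv2.imwrite("pics/w5.png",np.hstack([a,b]))
E
```

```text
t 7.35 p [ 0.5372 -0.0894  0.1294] yaw -3.95 tilt z [-0.0051  0.0014 -1.    ] F [-0.1  0.9 -1.6]
rot z per row 0.05
[-0.3, 0.4, 15.9]
[-0.3, 0.4, 15.9]
[-0.3, 0.4, 15.9]
[-0.3, 0.4, 15.9]
[-0.3, 0.4, 15.9]
224 196 [225.24099843 201.43664011]
```

View pics/w5.png

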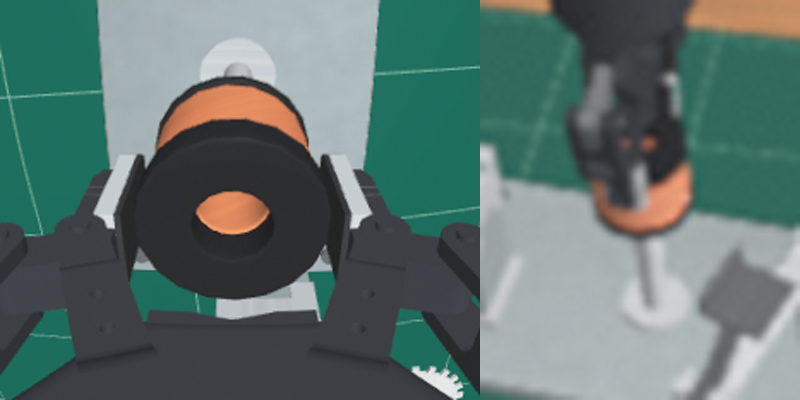

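The reel hangs directly above the spindle in the scene crop, and the spindle tip shows just under its lower rim. I'll descend gently and watch the force.

>>> {"method": "jog_arm", "body": {
  "commands": [
    {"travel": [-1,2,8],"rot": [0,0,0],"claw": 150},
    {"travel": [0,0,8],"rot": [0,0,0],"claw": 150},
    {"travel": [0,0,8],"rot": [0,0,0],"claw": 150},
    {"travel": [0,0,5],"rot": [0,0,0],"claw": 150},
    {"travel": [0,0,0],"rot": [0,0,0],"claw": 150}
  ]
}}

```text
time: 7.95
tool_pos: [0.5402, -0.0913, 0.102]
tcp_rot: [-2.296, -2.141, 0.002]
wrist_force: [0.0, 0.4, -1.0]
width: 0.628
grip_force: 43.2
```

```bash
python3 -c "
from h import *
plan(.5392,-.0912,.046,-4.2,5)"
```

```text
t 7.95 p [ 0.5402 -0.0913  0.102 ] yaw -3.99 tilt z [-2.3e-03  5.0e-04 -1.0e+00] F [ 0.   0.4 -1. ]
rot z per row 0.04
[0.0, -0.2, 11.2]
[0.0, -0.2, 11.2]
[0.0, -0.2, 11.2]
[0.0, -0.2, 11.2]
[0.0, -0.2, 11.2]
```

>>> {"method": "jog_arm", "body": {
  "commands": [
    {"travel": [0,-1,9],"rot": [0,0,0],"claw": 150},
    {"travel": [0,0,9],"rot": [0,0,0],"claw": 150},
    {"travel": [0,0,9],"rot": [0,0,0],"claw": 150},
    {"travel": [0,0,9],"rot": [0,0,0],"claw": 150},
    {"travel": [0,0,4],"rot": [0,0,0],"claw": 150}
  ]
}}

```text
time: 8.45
tool_pos: [0.5392, -0.0913, 0.0617]
tcp_rot: [-2.296, -2.142, 0.002]
wrist_force: [0.1, 0.2, -1.8]
width: 0.634
grip_force: 43.2
```

>>> {"method": "jog_arm", "body": {
  "commands": [
    {"travel": [0,0,5],"rot": [0,0,0],"claw": 150},
    {"travel": [0,0,5],"rot": [0,0,0],"claw": 150},
    {"travel": [0,0,4],"rot": [0,0,0],"claw": 150},
    {"travel": [0,0,2],"rot": [0,0,0],"claw": 150},
    {"travel": [0,0,0],"rot": [0,0,0],"claw": 150}
  ]
}}

```text
time: 8.95
tool_pos: [0.54, -0.0914, 0.047]
tcp_rot: [-2.297, -2.142, 0.0]
wrist_force: [-0.4, 0.0, -0.9]
width: 0.628
grip_force: 43.2
```

>>> {"method": "jog_arm", "body": {
  "commands": [
    {"travel": [0,0,1],"rot": [0,0,0],"claw": 150},
    {"travel": [0,0,1],"rot": [0,0,0],"claw": 150},
    {"travel": [0,0,0],"rot": [0,0,0],"claw": 120},
    {"travel": [0,0,0],"rot": [0,0,0],"claw": 60},
    {"travel": [0,0,0],"rot": [0,0,0],"claw": 30}
  ]
}}

```text
time: 9.45
tool_pos: [0.5406, -0.0915, 0.0457]
tcp_rot: [2.297, 2.142, 0.001]
wrist_force: [0.5, 0.1, 1.3]
width: 0.885
grip_force: 0.0
```

>>> {"method": "jog_arm", "body": {
  "commands": [
    {"travel": [0,0,0],"rot": [0,0,0],"claw": 30},
    {"travel": [0,0,0],"rot": [0,0,0],"claw": 30},
    {"travel": [0,0,0],"rot": [0,0,0],"claw": 30},
    {"travel": [0,0,-5],"rot": [0,0,0],"claw": 30},
    {"travel": [0,0,-15],"rot": [0,0,0],"claw": 30}
  ]
}}

```text
time: 9.95
tool_pos: [0.5386, -0.0911, 0.0644]
tcp_rot: [-2.295, -2.141, 0.003]
wrist_force: [0.3, -0.1, 0.3]
width: 0.883
grip_force: 0.0
```

>>> {"method": "jog_arm", "body": {
  "commands": [
    {"travel": [0,0,-30],"rot": [0,0,0],"claw": 30},
    {"travel": [0,0,-40],"rot": [0,0,0],"claw": 30},
    {"travel": [0,0,-40],"rot": [0,0,0],"claw": 30},
    {"travel": [0,0,-30],"rot": [0,0,0],"claw": 30},
    {"travel": [0,0,0],"rot": [0,0,0],"claw": 30}
  ]
}}

```text
time: 10.45
tool_pos: [0.5442, -0.0923, 0.2131]
tcp_rot: [2.29, 2.136, 0.011]
wrist_force: [0.6, -1.2, 0.9]
width: 0.883
grip_force: 0.0
```

```bash
python3 - <<'E'
from h import *
import pickle
plan(.54,-.09,.2,-4.2,1)
c={n:viewer.read_camera(n) for n in("wrist","top","scene")};pickle.dump(c,open("w6.pkl","wb"))
w=c["wrist"]
K=np.array(w["camera_matrix"])
def fp(X):
    p=np.array(w["R"])@X+np.array(w["t"]);r=np.arctan2(np.hypot(p[0],p[1]),p[2]);d=p[:2]/np.hypot(*p[:2]);return d*r*K[0,0]+K[:2,2]
for X in([.5392,-.0907,.07],[.546,.0085,.106]):print(fp(np.array(X)))
a=cv2.resize(w["color"],(512,384));s=c["scene"];u,v=[int(q) for q in proj(s,np.array([.56,-.08,.06]))]
b=cv2.resize(s["color"][v-48:v+48,u-36:u+36],(288,384),interpolation=cv2.INTER_CUBIC)
cv2.imwrite("pics/w6.png",np.hstack([a,b]))
E
```

```text
t 10.45 p [ 0.5442 -0.0923  0.2131] yaw -3.98 tilt z [ 0.0122 -0.0026 -0.9999] F [ 0.6 -1.2  0.9]
rot z per row 0.22
[2.0, -4.3, 13.1]
[248.34083737 181.79048132]
[247.34890109  76.30482932]
```

View pics/w6.png

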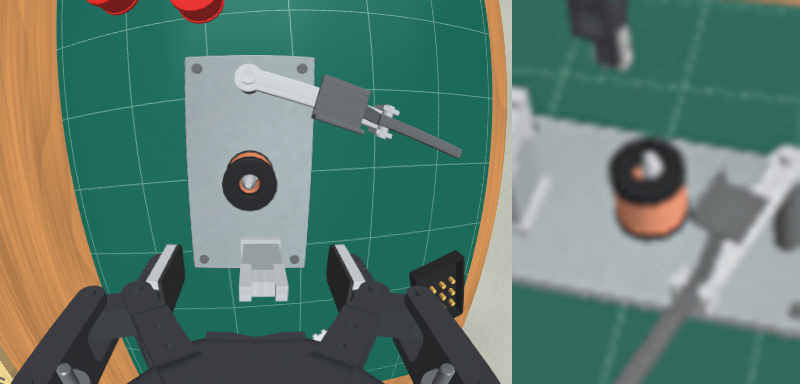

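The reel sits on the spindle at (249,184) of the wrist half, where a seated reel's top is predicted. The hinge is at (247,77), the thumb plate at corners about (328,75), (369,95), (356,133), (314,112), and the nose end at (460,153). That uses up the picture views, so the rest is numeric.

```bash
cat > m7.py <<'E'
from h import *
import pickle
w=pickle.load(open("w6.pkl","rb"))["wrist"]
g=lambda u,v,z:onz(w,u,v,z,True)[:2]
yaw=-.074;X=np.array([np.cos(yaw),np.sin(yaw)]);Y=np.array([-X[1],X[0]]);O=np.array([.5392,-.0907])
Hn=O+.1*Y
def polar(p):
    d=p-Hn;a=d@X;b=d@Y;return np.hypot(a,b).round(4),np.arctan2(a,-b).round(3)
print("hinge",Hn,g(247,77,.11))
for q in((328,75),(369,95),(356,133),(314,112)):p=g(*q,.131);print(q,p.round(4),polar(p))
p=g(460,153,.115);print("nose end",p,polar(p))
p=g(249.5,182,.07)-O;print("reel top",p)
E
python3 m7.py
```

```text
hinge [0.54659325 0.00902632] [0.54570537 0.00755908]
(328, 75) [0.6068 0.0048] (np.float64(0.0604), np.float64(1.574))
(369, 95) [ 0.6397 -0.0107] (np.float64(0.0952), np.float64(1.436))
(356, 133) [ 0.6279 -0.0407] (np.float64(0.0953), np.float64(1.096))
(314, 112) [ 0.5944 -0.0235] (np.float64(0.0578), np.float64(1.048))
nose end [ 0.7481677  -0.06230629] (np.float64(0.2138), np.float64(1.305))
reel top [ 0.00112989 -0.00029851]
```

```bash
python3 -c "
from h import *
plan(.6097,-.0155,.16,-20.9,5)"
```

```text
t 10.6 p [ 0.5399 -0.0914  0.2057] yaw -3.99 tilt z [ 4.e-04 -1.e-04 -1.e+00] F [-0.1  0.1  0.3]
rot z per row 3.38
[16.1, 12.9, 9.1]
[16.8, 11.9, 9.1]
[17.5, 10.9, 9.1]
[18.1, 9.8, 9.1]
[18.7, 8.7, 9.1]
```

>>> {"method": "jog_arm", "body": {
  "commands": [
    {"travel": [16,13,0],"rot": [0,0,3.4],"claw": 120},
    {"travel": [17,12,0],"rot": [0,0,3.4],"claw": 255},
    {"travel": [17,11,0],"rot": [0,0,3.4],"claw": 255},
    {"travel": [18,10,0],"rot": [0,0,3.4],"claw": 255},
    {"travel": [19,9,0],"rot": [0,0,3.4],"claw": 255}
  ],
  "force": 20
}}

```text
time: 11.1
tool_pos: [0.6097, -0.0154, 0.2028]
tcp_rot: [-2.589, -1.775, 0.005]
wrist_force: [0.3, -0.7, 0.2]
width: 0.021
grip_force: 0.0
```

>>> {"method": "jog_arm", "body": {
  "commands": [
    {"travel": [0,0,20],"rot": [0,0,0],"claw": 255},
    {"travel": [0,0,15],"rot": [0,0,0],"claw": 255},
    {"travel": [0,0,10],"rot": [0,0,0],"claw": 255},
    {"travel": [0,0,0],"rot": [0,0,0],"claw": 255},
    {"travel": [0,0,0],"rot": [0,0,0],"claw": 255}
  ]
}}

```text
time: 11.6
tool_pos: [0.6101, -0.0164, 0.1597]
tcp_rot: [-2.589, -1.778, 0.002]
wrist_force: [-0.0, -0.3, 0.2]
width: 0.0
grip_force: 0.0
```

```bash
cat >> h.py <<'E'
def kp(s=None):
    s=s or monitor.read_state();p=np.array(s["tool_pos"])[:2]-[.546,.0085]
    X=np.array([np.cos(-.074),np.sin(-.074)]);Y=np.array([-X[1],X[0]])
    print("tip r",np.hypot(*p).round(4),"theta",np.arctan2(p@X,-(p@Y)).round(3),"width",s["width"])
E
python3 -c "
from h import *
plan(.6097,-.0155,.14,-20.9,1);kp()"
```

```text
t 11.6 p [ 0.6101 -0.0164  0.1597] yaw -21.02 tilt z [-1.4e-03  1.0e-04 -1.0e+00] F [-0.  -0.3  0.2]
rot z per row -0.12
[0.7, -0.7, 19.7]
tip r 0.0688 theta 1.275 width 5.800627921632655e-05
```

>>> {"method": "jog_arm", "body": {
  "commands": [
    {"travel": [1,0,8],"rot": [0,0,0],"claw": 255},
    {"travel": [0,0,6],"rot": [0,0,0],"claw": 255},
    {"travel": [0,0,4],"rot": [0,0,0],"claw": 255},
    {"travel": [0,0,2],"rot": [0,0,0],"claw": 255},
    {"travel": [0,0,0],"rot": [0,0,0],"claw": 255}
  ]
}}

```text
time: 12.1
tool_pos: [0.6109, -0.0151, 0.1399]
tcp_rot: [-2.589, -1.779, 0.001]
wrist_force: [-0.4, -0.5, 0.4]
width: -0.004
grip_force: 0.0
```

>>> {"method": "jog_arm", "body": {
  "commands": [
    {"travel": [0,0,3],"rot": [0,0,0],"claw": 255},
    {"travel": [0,0,3],"rot": [0,0,0],"claw": 255},
    {"travel": [0,0,2],"rot": [0,0,0],"claw": 255},
    {"travel": [0,0,0],"rot": [0,0,0],"claw": 255},
    {"travel": [0,0,0],"rot": [0,0,0],"claw": 255}
  ]
}}

```text
time: 12.6
tool_pos: [0.6111, -0.0151, 0.1322]
tcp_rot: [-2.589, -1.78, 0.0]
wrist_force: [-0.2, -0.2, -0.2]
width: -0.001
grip_force: 0.0
```

>>> {"method": "jog_arm", "body": {
  "commands": [
    {"travel": [0,0,2],"rot": [0,0,0],"claw": 255},
    {"travel": [0,0,2],"rot": [0,0,0],"claw": 255},
    {"travel": [0,0,2],"rot": [0,0,0],"claw": 255},
    {"travel": [0,0,0],"rot": [0,0,0],"claw": 255},
    {"travel": [0,0,0],"rot": [0,0,0],"claw": 255}
  ]
}}

```text
time: 13.1
tool_pos: [0.6106, -0.0149, 0.1262]
tcp_rot: [-2.588, -1.779, 0.001]
wrist_force: [-3.8, 1.5, 4.3]
width: 0.0
grip_force: 2.3
```

>>> {"method": "jog_arm", "body": {
  "commands": [
    {"travel": [0,0,2],"rot": [0,0,0],"claw": 255},
    {"travel": [0,0,2],"rot": [0,0,0],"claw": 255},
    {"travel": [0,0,0],"rot": [0,0,0],"claw": 255},
    {"travel": [0,0,0],"rot": [0,0,0],"claw": 255},
    {"travel": [0,0,0],"rot": [0,0,0],"claw": 255}
  ]
}}

```text
time: 13.6
tool_pos: [0.6108, -0.015, 0.1222]
tcp_rot: [-2.588, -1.779, 0.001]
wrist_force: [-4.7, 2.5, 4.5]
width: -0.006
grip_force: 2.7
```

>>> {"method": "jog_arm", "body": {
  "commands": [
    {"travel": [0,-1,1],"rot": [0,0,0],"claw": 255},
    {"travel": [0,-1,1],"rot": [0,0,0],"claw": 255},
    {"travel": [0,-1,0],"rot": [0,0,0],"claw": 255},
    {"travel": [0,0,0],"rot": [0,0,0],"claw": 255},
    {"travel": [0,0,0],"rot": [0,0,0],"claw": 255}
  ]
}}

```text
time: 14.1
tool_pos: [0.6094, -0.0144, 0.1208]
tcp_rot: [2.588, 1.779, 0.003]
wrist_force: [0.1, -0.6, 2.1]
width: 0.002
grip_force: 1.2
```

```bash
python3 - <<'E'
from h import *
import pickle
plan(.6097,-.0155,.14,-20.9,1);kp()
c={n:viewer.read_camera(n) for n in("wrist","scene","top")};pickle.dump(c,open("w8.pkl","wb"))
o={n:pickle.load(open("c0.pkl","rb"))[n] for n in("scene","top")}
# nose tip in scene: dark-grey bar end, before/after
for n in("scene",):
    for im,t in((o[n]["color"],"before"),(c[n]["color"],"after")):
        m=(im.max(2)<125)&(np.ptp(im.astype(int),axis=2)<25);m[:, :205]=0;m[:,275:]=0;m[:190]=0;m[285:]=0
        ys,xs=np.nonzero(m);k=ys>np.percentile(ys,80) if len(ys) else []
        nn,l,st,ce=cv2.connectedComponentsWithStats(m.astype(np.uint8))
        for i in range(1,nn):
            if st[i][4]>15: print(t,st[i],ce[i].round(1))
E
```

```text
t 14.1 p [ 0.6094 -0.0144  0.1208] yaw -20.99 tilt z [ 2.3e-03 -5.0e-04 -1.0e+00] F [ 0.1 -0.6  2.1]
rot z per row -0.09
[-0.9, 0.7, -19.2]
tip r 0.0674 theta 1.298 width 0.0017665352039726342
before [215 207  39  58 410] [235.1 232.2]
before [256 209   7  17  83] [259.6 218. ]
before [241 243  18   4  18] [249.5 244.3]
after [ 215  190   44   70 1019] [236.5 212.2]
after [256 210   7  16  80] [259.6 218. ]
after [217 217  14   6  17] [222.5 220.9]
```

>>> {"method": "jog_arm", "body": {
  "commands": [
    {"travel": [0,0,1],"rot": [0,0,0],"claw": 255},
    {"travel": [0,-1,1],"rot": [0,0,0],"claw": 255},
    {"travel": [0,0,0],"rot": [0,0,0],"claw": 255},
    {"travel": [0,0,0],"rot": [0,0,0],"claw": 255},
    {"travel": [0,0,0],"rot": [0,0,0],"claw": 255}
  ]
}}

```text
time: 14.75
tool_pos: [0.6072, -0.0136, 0.1182]
tcp_rot: [-2.589, -1.779, 0.0]
wrist_force: [0.3, 0.1, 3.0]
width: 0.001
grip_force: 1.3
```

```bash
cat > m9.py <<'E'
from h import *
import pickle,sys
s=monitor.read_state();print(s["tool_pos"].round(4),s["wrist_force"].round(2));kp(s)
c=viewer.read_camera("scene");o=pickle.load(open("c0.pkl","rb"))["scene"]
for z in(.109,.117,.125,.133):print(z,proj(c,np.array([.7495,-.0615,z])).round(1))
def tip(im):
    m=(im.max(2)<125)&(np.ptp(im.astype(int),axis=2)<25);m[:,:205]=0;m[:,245:]=0;m[:225]=0;m[285:]=0
    nn,l,st,ce=cv2.connectedComponentsWithStats(m.astype(np.uint8));i=1+np.argmax(st[1:,4]);ys,xs=np.nonzero(l==i)
    q=np.argsort(-ys)[:15];return xs[q].mean(),ys[q].mean(),ys.max()
print(tip(o["color"]),tip(c["color"]))
E
python3 m9.py
```

```text
[ 0.6072 -0.0136  0.1182] [0.29 0.07 3.04]
tip r 0.0651 theta 1.298 width 0.0010257609426887627
0.109 [217.6 261.7]
0.117 [217.3 259.9]
0.125 [217.  258.1]
0.133 [216.7 256.3]
(np.float64(217.53333333333333), np.float64(262.06666666666666), np.int64(264)) (np.float64(217.13333333333333), np.float64(256.6666666666667), np.int64(258))
```

>>> {"method": "jog_arm", "body": {
  "commands": [
    {"travel": [-3.9,-0.1,0],"rot": [0,0,3.4],"claw": 255},
    {"travel": [-3.9,-0.1,0],"rot": [0,0,3.4],"claw": 255},
    {"travel": [-3.9,-0.1,0],"rot": [0,0,3.4],"claw": 255},
    {"travel": [-3.9,-0.1,0],"rot": [0,0,3.4],"claw": 255},
    {"travel": [-3.9,-0.1,0],"rot": [0,0,3.4],"claw": 255}
  ]
}}

```text
time: 15.3
tool_pos: [0.5979, -0.0305, 0.1183]
tcp_rot: [-2.825, -1.374, -0.001]
wrist_force: [0.5, 0.9, 3.9]
width: 0.008
grip_force: 1.4
```

```bash
cat > m10.py <<'E'
from h import *
import pickle
s=monitor.read_state();M=Ro.from_rotvec(s["tcp_rot"]).as_matrix()
print(s["time"],s["tool_pos"].round(4),s["wrist_force"].round(2),"yaw-des theta",np.radians(np.degrees(np.arctan2(M[1,1],M[0,1]))+90+4.24).round(3),M[:,2].round(4));kp(s)
c={n:viewer.read_camera(n) for n in("top","wrist","scene")};pickle.dump(c,open("w10.pkl","wb"))
t=c["top"];im=t["color"]
# nose: dark-grey bar beyond 135 mm of hinge; fit direction from pixels back-projected at z
X=np.array([np.cos(-.074),np.sin(-.074)]);Y=np.array([-X[1],X[0]]);Hn=np.array([.546,.0085])
m=(im.max(2)<135)&(np.ptp(im.astype(int),axis=2)<22)
ys,xs=np.nonzero(m);P=np.array([onz(t,u,v,.125)[:2] for u,v in zip(xs,ys)])-Hn
r=np.hypot(*P.T);th=np.arctan2(P@X,-(P@Y));k=(r>.14)&(r<.225)&(th>-.35)&(th<1.6)
h,e=np.histogram(th[k],40);i=np.argmax(h);tc=(e[i]+e[i+1])/2;k&=abs(th-tc)<.12
print("bar theta (top cam)",np.median(th[k]).round(3),k.sum(),"rmax",r[k].max().round(3))
E
python3 m10.py
```

```text
15.3 [ 0.5979 -0.0305  0.1183] [0.53 0.85 3.92] yaw-des theta 0.979 [ 1.e-04  5.e-04 -1.e+00]
tip r 0.0649 theta 1.001 width 0.007910135230571803
bar theta (top cam) 0.779 76 rmax 0.189
```

```bash
cat > m11.py <<'E'
from h import *
import pickle
X=np.array([np.cos(-.074),np.sin(-.074)]);Y=np.array([-X[1],X[0]]);Hn=np.array([.546,.0085])
def bar(c,z,fish=False,rr=(.165,.215)):
    im=c["color"];m=(im.max(2)<135)&(np.ptp(im.astype(int),axis=2)<22);ys,xs=np.nonzero(m)
    P=np.array([onz(c,u,v,z,fish)[:2] for u,v in zip(xs,ys)])-Hn
    r=np.hypot(*P.T);th=np.arctan2(P@X,-(P@Y));k=(r>rr[0])&(r<rr[1])&(th>-.3)&(th<1.5)
    h,e=np.histogram(th[k],np.arange(-.3,1.51,.05));print([(round(a,2),int(n)) for a,n in zip(e,h) if n])
    if k.any():
        tc=e[np.argmax(h)]+.025;q=k&(abs(th-tc)<.06);print("  mean theta",th[q].mean().round(3))
if __name__=="__main__":
    c=pickle.load(open("w10.pkl","rb"));o=pickle.load(open("c0.pkl","rb"))
    print("start top");bar(o["top"],.115);print("start scene");bar(o["scene"],.115)
    print("top");bar(c["top"],.13);print("scene");bar(c["scene"],.13);print("wrist");bar(c["wrist"],.13,True)
E
python3 m11.py
```

```text
start top
[(np.float64(-0.3), 4), (np.float64(0.2), 6), (np.float64(0.25), 2), (np.float64(1.25), 19), (np.float64(1.3), 30)]
  mean theta 1.307
start scene
[(np.float64(0.2), 3), (np.float64(0.25), 2), (np.float64(0.3), 1), (np.float64(0.35), 7), (np.float64(0.4), 11), (np.float64(0.45), 12), (np.float64(0.5), 10), (np.float64(0.55), 1), (np.float64(0.75), 6), (np.float64(0.8), 4), (np.float64(0.85), 4), (np.float64(0.9), 4), (np.float64(0.95), 4), (np.float64(1.0), 4), (np.float64(1.05), 3), (np.float64(1.1), 1), (np.float64(1.25), 21), (np.float64(1.3), 72), (np.float64(1.35), 11)]
  mean theta 1.322
top
[(np.float64(-0.3), 5), (np.float64(0.2), 7), (np.float64(0.25), 1), (np.float64(0.7), 3), (np.float64(0.75), 12), (np.float64(0.8), 15), (np.float64(0.85), 13), (np.float64(0.9), 6), (np.float64(0.95), 3), (np.float64(1.0), 12)]
  mean theta 0.825
scene
[(np.float64(0.25), 2), (np.float64(0.3), 2), (np.float64(0.35), 1), (np.float64(0.4), 2), (np.float64(0.45), 8), (np.float64(0.5), 11), (np.float64(0.55), 9), (np.float64(0.6), 3), (np.float64(0.8), 2), (np.float64(0.85), 4), (np.float64(0.9), 4), (np.float64(0.95), 24), (np.float64(1.0), 64), (np.float64(1.05), 26), (np.float64(1.1), 2), (np.float64(1.15), 1), (np.float64(1.2), 3), (np.float64(1.25), 1)]
  mean theta 1.025
wrist
[(np.float64(0.25), 9), (np.float64(0.3), 130), (np.float64(0.35), 337), (np.float64(0.4), 431), (np.float64(0.45), 454), (np.float64(0.5), 456), (np.float64(0.55), 501), (np.float64(0.6), 530), (np.float64(0.65), 283), (np.float64(0.7), 11), (np.float64(0.95), 317), (np.float64(1.0), 753), (np.float64(1.05), 117)]
  mean theta 1.018
```

>>> {"method": "jog_arm", "body": {
  "commands": [
    {"travel": [-3.9,-0.1,0],"rot": [0,0,3.4],"claw": 255},
    {"travel": [-3.9,-0.1,0],"rot": [0,0,3.4],"claw": 255},
    {"travel": [-3.9,-0.1,0],"rot": [0,0,3.4],"claw": 255},
    {"travel": [-3.9,-0.1,0],"rot": [0,0,3.4],"claw": 255},
    {"travel": [-3.9,-0.1,0],"rot": [0,0,3.4],"claw": 255}
  ]
}}

```text
time: 15.95
tool_pos: [0.5841, -0.0438, 0.1184]
tcp_rot: [-2.996, -0.944, -0.001]
wrist_force: [0.6, 0.7, 3.1]
width: 0.004
grip_force: 1.4
```

>>> {"method": "jog_arm", "body": {
  "commands": [
    {"travel": [-3.9,-0.1,0],"rot": [0,0,3.4],"claw": 255},
    {"travel": [-3.9,-0.1,0],"rot": [0,0,3.4],"claw": 255},
    {"travel": [-3.9,-0.1,0],"rot": [0,0,3.4],"claw": 255},
    {"travel": [-3.9,-0.1,0],"rot": [0,0,3.4],"claw": 255},
    {"travel": [0,0,0],"rot": [0,0,0],"claw": 255}
  ]
}}

```text
time: 16.45
tool_pos: [0.5696, -0.0514, 0.1182]
tcp_rot: [-3.086, -0.585, 0.001]
wrist_force: [-0.1, -0.8, 3.2]
width: -0.002
grip_force: 1.4
```

```bash
python3 m10.py; python3 m11.py | tail -5
```

```text
16.45 [ 0.5696 -0.0514  0.1182] [-0.14 -0.78  3.17] yaw-des theta 0.449 [-8.e-04  0.e+00 -1.e+00]
tip r 0.0644 theta 0.45 width -0.00244822106487594
bar theta (top cam) 0.466 101 rmax 0.213
[(np.float64(0.25), 2), (np.float64(0.3), 2), (np.float64(0.35), 1), (np.float64(0.4), 9), (np.float64(0.45), 46), (np.float64(0.5), 46), (np.float64(0.55), 15), (np.float64(0.6), 3), (np.float64(0.8), 2), (np.float64(0.85), 4), (np.float64(0.9), 4), (np.float64(0.95), 4), (np.float64(1.0), 3), (np.float64(1.05), 4), (np.float64(1.1), 3), (np.float64(1.15), 2), (np.float64(1.2), 2)]
  mean theta 0.488
wrist
[(np.float64(-0.25), 67), (np.float64(-0.2), 245), (np.float64(-0.15), 420), (np.float64(-0.1), 443), (np.float64(-0.05), 472), (np.float64(-0.0), 485), (np.float64(0.05), 517), (np.float64(0.1), 435), (np.float64(0.15), 77), (np.float64(0.2), 18), (np.float64(0.25), 104), (np.float64(0.3), 59), (np.float64(0.4), 109), (np.float64(0.45), 771), (np.float64(0.5), 309)]
  mean theta 0.482
```

>>> {"method": "jog_arm", "body": {
  "commands": [
    {"travel": [-3.9,-0.1,0],"rot": [0,0,3.4],"claw": 255},
    {"travel": [-3.9,-0.1,0],"rot": [0,0,3.4],"claw": 255},
    {"travel": [-3.9,-0.1,0],"rot": [0,0,3.4],"claw": 255},
    {"travel": [0,0,0.5],"rot": [0,0,0],"claw": 255},
    {"travel": [0,0,0],"rot": [0,0,0],"claw": 255}
  ]
}}

```text
time: 17.1
tool_pos: [0.5587, -0.0545, 0.1176]
tcp_rot: [-3.126, -0.31, 0.001]
wrist_force: [-1.0, 1.4, 3.1]
width: -0.001
grip_force: 1.7
```

>>> {"method": "jog_arm", "body": {
  "commands": [
    {"travel": [-1.9,0,0],"rot": [0,0,1.7],"claw": 255},
    {"travel": [-1.9,0,0],"rot": [0,0,1.7],"claw": 255},
    {"travel": [-1.9,0,0],"rot": [0,0,1.7],"claw": 255},
    {"travel": [-1.9,0,0],"rot": [0,0,1.7],"claw": 255},
    {"travel": [0,0,0],"rot": [0,0,0],"claw": 255}
  ]
}}

```text
time: 17.6
tool_pos: [0.551, -0.0557, 0.1178]
tcp_rot: [-3.139, -0.119, 0.001]
wrist_force: [-0.6, 2.8, 2.4]
width: -0.002
grip_force: 2.1
```

```bash
python3 m10.py; python3 m11.py | tail -5
```

```text
17.6 [ 0.551  -0.0557  0.1178] [-0.62  2.76  2.43] yaw-des theta 0.15 [-5.e-04  5.e-04 -1.e+00]
tip r 0.0644 theta 0.152 width -0.0022357249432325304
bar theta (top cam) 0.169 136 rmax 0.222
[(np.float64(0.1), 7), (np.float64(0.15), 35), (np.float64(0.2), 29), (np.float64(0.25), 11), (np.float64(0.3), 2), (np.float64(0.35), 1), (np.float64(0.4), 2), (np.float64(0.45), 8), (np.float64(0.5), 10), (np.float64(0.55), 8), (np.float64(0.6), 3), (np.float64(0.8), 2), (np.float64(0.85), 4), (np.float64(0.9), 4), (np.float64(0.95), 4), (np.float64(1.0), 3), (np.float64(1.05), 4), (np.float64(1.1), 1), (np.float64(1.15), 2), (np.float64(1.2), 2)]
  mean theta 0.194
wrist
[(np.float64(-0.3), 495), (np.float64(-0.25), 516), (np.float64(-0.2), 444), (np.float64(-0.15), 85), (np.float64(0.05), 82), (np.float64(0.1), 80), (np.float64(0.15), 766), (np.float64(0.2), 414), (np.float64(0.25), 139), (np.float64(0.3), 55), (np.float64(0.45), 1), (np.float64(0.5), 1)]
  mean theta 0.185
```

>>> {"method": "jog_arm", "body": {
  "commands": [
    {"travel": [-2,0,0],"rot": [0,0,1.7],"claw": 255},
    {"travel": [-2,0,0],"rot": [0,0,1.7],"claw": 255},
    {"travel": [-1.9,0,0],"rot": [0,0,1.7],"claw": 255},
    {"travel": [-1,0,0],"rot": [0,0,1],"claw": 255},
    {"travel": [0,0,0],"rot": [0,0,0],"claw": 255}
  ]
}}

```text
time: 18.25
tool_pos: [0.5443, -0.0559, 0.1178]
tcp_rot: [-3.141, 0.048, 0.0]
wrist_force: [0.3, 5.5, 3.2]
width: 0.003
grip_force: 2.5
```

```bash
python3 m10.py; python3 m11.py | tail -2; cat > m12.py <<'E'
from h import *
import pickle,sys
from m11 import X,Y,Hn
w=pickle.load(open("w10.pkl","rb"))["wrist"];im=w["color"];g=im.max(2).astype(int)
O=np.array([.5392,-.0907])
def fp(P):
    p=np.array(w["R"])@P+np.array(w["t"]);r=np.arctan2(np.hypot(p[0],p[1]),p[2]);return p[:2]/np.hypot(*p[:2])*r*w["camera_matrix"][0][0]+np.array(w["camera_matrix"])[:2,2]
# brightness profile along stand x over the post's top, mid y, outboard y and floor
for y,z in((-.100,.117),(-.106,.117),(-.1,.13)):
    print(y,z,[(int(a),int(g[tuple(np.clip(np.round(fp(np.append(O+X*a/1000+Y*y,z))[::-1]).astype(int),0,[383,511]))])) for a in range(-24,56,3)])
E
python3 m12.py
```

```text
18.25 [ 0.5443 -0.0559  0.1178] [0.27 5.5  3.17] yaw-des theta 0.043 [-1.e-04  5.e-04 -1.e+00]
tip r 0.0644 theta 0.048 width 0.003107223300800085
bar theta (top cam) 0.061 114 rmax 0.22
[(np.float64(-0.3), 407), (np.float64(-0.25), 59), (np.float64(-0.0), 114), (np.float64(0.05), 793), (np.float64(0.1), 302), (np.float64(0.2), 71), (np.float64(0.25), 149), (np.float64(0.3), 35), (np.float64(0.4), 3), (np.float64(0.45), 1)]
  mean theta 0.082
-0.1 0.117 [(-24, 103), (-21, 103), (-18, 103), (-15, 103), (-12, 103), (-9, 173), (-6, 198), (-3, 201), (0, 188), (3, 116), (6, 118), (9, 117), (12, 73), (15, 72), (18, 201), (21, 205), (24, 201), (27, 201), (30, 201), (33, 200), (36, 199), (39, 125), (42, 103), (45, 103), (48, 103), (51, 103), (54, 103)]
-0.106 0.117 [(-24, 103), (-21, 103), (-18, 103), (-15, 102), (-12, 102), (-9, 136), (-6, 200), (-3, 200), (0, 180), (3, 117), (6, 118), (9, 118), (12, 74), (15, 70), (18, 103), (21, 102), (24, 121), (27, 189), (30, 201), (33, 201), (36, 200), (39, 117), (42, 103), (45, 102), (48, 103), (51, 103), (54, 103)]
-0.1 0.13 [(-24, 103), (-21, 103), (-18, 103), (-15, 103), (-12, 103), (-9, 103), (-6, 103), (-3, 103), (0, 103), (3, 103), (6, 103), (9, 115), (12, 118), (15, 118), (18, 74), (21, 74), (24, 103), (27, 102), (30, 103), (33, 103), (36, 103), (39, 103), (42, 103), (45, 102), (48, 103), (51, 103), (54, 103)]
```

The nose sits over the slot: the post spans -9.5 to +38.5 mm (centre 14.5) and the nose is centred near 14.5 mm. I'll release it gently.

>>> {"method": "jog_arm", "body": {
  "commands": [
    {"travel": [0,0,-2],"rot": [0,0,0],"claw": 255},
    {"travel": [0,0,-2],"rot": [0,0,0],"claw": 255},
    {"travel": [0,1,-2],"rot": [0,0,0],"claw": 255},
    {"travel": [0,1,-2],"rot": [0,0,0],"claw": 255},
    {"travel": [0,0,0],"rot": [0,0,0],"claw": 255}
  ]
}}

```text
time: 18.9
tool_pos: [0.5444, -0.0591, 0.1257]
tcp_rot: [3.14, -0.046, 0.0]
wrist_force: [0.6, 1.2, 0.3]
width: 0.003
grip_force: 0.9
```

>>> {"method": "jog_arm", "body": {
  "commands": [
    {"travel": [0,0,-2],"rot": [0,0,0],"claw": 255},
    {"travel": [0,0,-3],"rot": [0,0,0],"claw": 255},
    {"travel": [0,0,-3],"rot": [0,0,0],"claw": 255},
    {"travel": [0,0,-4],"rot": [0,0,0],"claw": 255},
    {"travel": [0,0,0],"rot": [0,0,0],"claw": 255}
  ]
}}

```text
time: 19.4
tool_pos: [0.545, -0.0584, 0.1386]
tcp_rot: [3.141, -0.046, 0.002]
wrist_force: [-0.9, 0.1, 0.3]
width: 0.002
grip_force: 0.0
```

```bash
python3 m10.py; python3 m11.py | tail -2; python3 m12.py
```

```text
19.4 [ 0.545  -0.0584  0.1386] [-0.86  0.12  0.25] yaw-des theta 0.045 [ 1.3e-03 -3.0e-04 -1.0e+00]
tip r 0.0669 theta 0.059 width 0.0019784347828466936
bar theta (top cam) 0.061 117 rmax 0.22
[(np.float64(-0.3), 105), (np.float64(0.05), 526), (np.float64(0.1), 460), (np.float64(0.2), 72), (np.float64(0.25), 122), (np.float64(0.3), 27), (np.float64(0.35), 3), (np.float64(0.4), 83), (np.float64(0.45), 1)]
  mean theta 0.096
-0.1 0.117 [(-24, 104), (-21, 104), (-18, 105), (-15, 106), (-12, 105), (-9, 205), (-6, 205), (-3, 204), (0, 204), (3, 135), (6, 106), (9, 115), (12, 116), (15, 115), (18, 75), (21, 207), (24, 203), (27, 205), (30, 203), (33, 203), (36, 204), (39, 154), (42, 105), (45, 104), (48, 104), (51, 104), (54, 104)]
-0.106 0.117 [(-24, 104), (-21, 104), (-18, 104), (-15, 104), (-12, 105), (-9, 172), (-6, 204), (-3, 203), (0, 204), (3, 125), (6, 108), (9, 115), (12, 116), (15, 114), (18, 74), (21, 105), (24, 104), (27, 166), (30, 203), (33, 203), (36, 204), (39, 136), (42, 111), (45, 144), (48, 106), (51, 115), (54, 168)]
-0.1 0.13 [(-24, 105), (-21, 134), (-18, 132), (-15, 126), (-12, 138), (-9, 112), (-6, 111), (-3, 104), (0, 109), (3, 117), (6, 105), (9, 105), (12, 104), (15, 115), (18, 116), (21, 101), (24, 74), (27, 105), (30, 104), (33, 105), (36, 105), (39, 104), (42, 105), (45, 105), (48, 105), (51, 105), (54, 105)]
```

>>> {"method": "jog_arm", "body": {
  "commands": [
    {"travel": [0,0,-10],"rot": [0,0,0],"claw": 255},
    {"travel": [0,0,-20],"rot": [0,0,0],"claw": 255},
    {"travel": [0,0,-30],"rot": [0,0,0],"claw": 255},
    {"travel": [0,0,-20],"rot": [0,0,0],"claw": 255},
    {"travel": [0,0,-10],"rot": [0,0,0],"claw": 255}
  ]
}}

```text
time: 20.05
tool_pos: [0.5459, -0.0584, 0.231]
tcp_rot: [3.141, -0.046, 0.007]
wrist_force: [-0.4, -0.1, 0.1]
width: 0.002
grip_force: 0.0
```

>>> {"method": "jog_arm", "body": {
  "commands": [
    {"travel": [0,0,0],"rot": [0,0,0],"claw": 255},
    {"travel": [0,0,0],"rot": [0,0,0],"claw": 255},
    {"travel": [0,0,0],"rot": [0,0,0],"claw": 255},
    {"travel": [0,0,0],"rot": [0,0,0],"claw": 255},
    {"travel": [0,0,0],"rot": [0,0,0],"claw": 255}
  ]
}}

```text
time: 20.55
tool_pos: [0.5439, -0.0581, 0.2267]
tcp_rot: [-3.141, 0.046, 0.003]
wrist_force: [0.2, 0.7, -1.1]
width: 0.004
grip_force: 0.0
```

```bash
python3 m10.py; python3 m11.py | tail -2; python3 m12.py
```

```text
20.55 [ 0.5439 -0.0581  0.2267] [ 0.24  0.65 -1.09] yaw-des theta 0.045 [-2.e-03  3.e-04 -1.e+00]
tip r 0.0667 theta 0.042 width 0.003965669669368855
bar theta (top cam) 0.075 108 rmax 0.221
[(np.float64(-0.15), 2), (np.float64(-0.1), 49), (np.float64(-0.0), 10), (np.float64(0.05), 374), (np.float64(0.1), 171), (np.float64(0.2), 50), (np.float64(0.25), 43), (np.float64(0.3), 6), (np.float64(0.35), 60)]
  mean theta 0.088
-0.1 0.117 [(-24, 110), (-21, 110), (-18, 110), (-15, 110), (-12, 110), (-9, 198), (-6, 211), (-3, 213), (0, 211), (3, 194), (6, 189), (9, 120), (12, 121), (15, 122), (18, 77), (21, 216), (24, 216), (27, 213), (30, 214), (33, 213), (36, 213), (39, 160), (42, 114), (45, 110), (48, 110), (51, 110), (54, 110)]
-0.106 0.117 [(-24, 110), (-21, 110), (-18, 110), (-15, 110), (-12, 110), (-9, 146), (-6, 214), (-3, 214), (0, 214), (3, 175), (6, 99), (9, 119), (12, 122), (15, 122), (18, 77), (21, 124), (24, 110), (27, 180), (30, 214), (33, 214), (36, 214), (39, 133), (42, 110), (45, 110), (48, 110), (51, 109), (54, 110)]
-0.1 0.13 [(-24, 110), (-21, 110), (-18, 110), (-15, 111), (-12, 110), (-9, 110), (-6, 110), (-3, 215), (0, 214), (3, 215), (6, 209), (9, 111), (12, 119), (15, 123), (18, 121), (21, 77), (24, 110), (27, 110), (30, 180), (33, 214), (36, 215), (39, 215), (42, 112), (45, 110), (48, 110), (51, 110), (54, 110)]
```

```bash
python3 -c "
from workcell import workorder
print(workorder.finish_job())"
```

```text
the job is handed in; nothing more can be done
None
```

I handed the job in at 20.6 s: the reel sits on the spindle, the latch nose reads as down in the catch slot, and the gripper is clear. The slot check is from camera measurements only, and the hand-in returned no verdict.

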